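Roll the reagent bottle onto the mat's stop line

ROBOT

A 6-joint arm with a two-finger parallel gripper is mounted at the origin on a cart in front of the work surface, level with it; the furniture and walls round the work are solid. World frame = base frame: x ahead of the robot, y to its left, z up, the work surface at z = 0. Lengths are in m, angles in rad, forces in N, time in s.
With the tool pointing down it reaches from about 0.425 to 0.95 m from the base axis. Payload 3.5 kg.
Tool frame: the origin (TCP) lies midway between the tips of the shut fingers; the grasp point (between the pads) lies 19 mm behind it (ctrl.pinch_z is the distance from the TCP to the grasp point, in m); z points along the fingers, y is the line along which they close (so a half turn about z gives the same grasp; the last joint's range is limited). The gripper opens to 85 mm and grips with 20 to 120 N. Pads are 22 mm wide; open, the fingers measure 114 mm over their backs; the gripper's body (76 mm by 85 mm) begins 54 mm behind the grasp point. The pads swing forward as they close: fully open they stand 13 mm farther back than shut.
Start: joints at [-1.284, 0.286, 1.577, -0, 1.279, -0.15], TCP at [0.286, -0.612, 0.231] pointing down, gripper open.
Joint ranges: [-2.77, 2.77], [-0.9, 2.22], [0.21, 2.48], [-1.53, 4.67], [0.24, 2.81], [-2.84, 2.84]. Speed limits (rad/s): [2.79, 2.79, 3.14, 3.14, 3.14, 3.14].

INTERFACE

Orientations are given as a unit quaternion [x, y, z, w].
In Python, from plant import get_state, viewer, sign_off, ctrl gives the robot as it stands. The module is installed in compiled form; this text tells all that it offers.
- The arm moves only by the shell command python3 -m handwheel 'ROWS' [FORCE]. ROWS is JSON, a list that holds one entry, the list of rows, each a list of 5 numbers: the finger opening in m, from 0 to 0.0854, then the shift along the tool's x, y, z in m, then the turn about the tool's z in degrees. In form: [[[claw, x, y, z, spin], ...]]. A call has 1 to 12 rows; each row shifts and turns the commanded pose from where the row before left it, along the tool's axes as they then stand; what a row does not reach is not made up. A row lasts 1/12 s, in which the tool goes at most 41.7 mm and 7.16 degrees, less where a joint would pass 70% of its speed; a pose out of reach is approached as far as the arm can. A call is refused whole if a number of a shift passes 0.0417 or a number of a turn 7.16, either way. A call with a gripper value outside its range is refused whole. The fingers move at their own pace and stop on an object; FORCE is the grip in N (left out, the last holds). Time passes only in rows, so rows that do not move let the fingers close. It gives the time, the measured TCP pose, the force, the opening and the grip force at its end, in the units of the state.
- get_state(): the state, without advancing time (a new reading comes with each control period).
- viewer.read_camera(name): name is "side" or "top"; returns the picture (420x560x3 uint8, blue, green, red); there is no depth.
- viewer.camera_params(name): a dict with "fov_y" (degrees; the focal length in pixels is half the picture's height over the tangent of half this angle, whatever the lens; pixels are square), "cx", "cy" (the principal point, pixels), "k1" (the pictures are not rectified: a ray, as slopes to the right and down, at radius r is drawn at 1 + k1 r^2 times it, then the intrinsics apply), "xyz" and "attitude" of the camera in the world. Camera axes: x right, y up, looking along -z (the intrinsics and any distortion apply to the point x, -y, -z); pixel columns grow to the right and rows downward; lengths in m; the calibration is good to about 2 mm. A picture is of the moment at which its call begins. camera_params takes no time and is no camera call.
- sign_off(): hands the job in; it is judged then, once.
Trained networks look in the newest picture that a camera, given by its name, has taken for a name from the list of things; names that differ only in an ending like _2 or _b are one class to them, and where a whole thing is asked for, a point or a joint stands for the part that bears it (a point fixed in the world has none). Each returns a list of dicts, best first, with "confidence" (0 to 1); they miss things now and then, are a little off and sometimes report something else, mostly with a low value. They report only what shows in the picture. A call takes as long as a camera call. They do not tell look-alikes from the thing itself.
- viewer.look_for(camera, name): "extent" ([left, top, width, height] as shares, 0 to 1, of the picture: columns of its width, rows of its height, round what is visible of it).
- viewer.outline_of(camera, name): "mask" (420x560 bool, what is visible of it) and "extent" ([left, top, width, height] as shares, 0 to 1, of the picture: columns of its width, rows of its height, round what is visible of it).
- viewer.pinpoint(camera, name): "xy" ([column, row] as shares, 0 to 1, of the picture: columns of its width, rows of its height: a listed point, or the origin of a listed thing).
The state is a dict: "time": time; "qpos": joint angles; "dq": joint speeds; "joint_efforts": joint torques, N m; "eef_pos": TCP position; "tcp_rot": TCP orientation; "contact_force": force on the tool from outside, world axes, zero at the start; "wrist_torque": the same for the moment, N m; "opening": opening from 0.0 (shut) to 1.0 (fully open); "finger_force": force on a finger pad.
Only numpy, scipy, OpenCV 4.12 (cv2) and the standard library are available. Lean on these libraries where they do the work, as an engineer would, in place of code of your own. Each camera call takes 0.05 s, during which the arm holds its last target. There are 200 camera calls.

TASK

The reagent must be mixed by rolling and not by shaking: with your fingertips on the upper half of the lying white bottle with the red cap, push its top sideways to roll it over the blue mat until it lies still along the yellow line, with the line running under its middle. Never push it from below its middle height, pinch it or lift it, and leave the amber bottle, the timer and the petri dish alone.

Things in the scene. Friction and masses are not known exactly. Their poses are not given: they have to be found in the camera images.
- mat: blue foam mat with dark edges stuck to the bench, 190 mm (its x) by 340 mm (its y), 4 mm thick. Origin at the centre of its underside, z up. A yellow line 6 mm wide crosses it along its x axis at y = 0; things are rolled along its y axis. The foam brakes rolling: a bottle that is let go at 0.1 m/s stops within about 1 cm. Held under fingertips on its top it rolls without slipping, half as far as the fingertips travel.
- mat_line (a point): middle of the yellow line, on the mat's upper face; same axes as the mat (x along the line)
- red_cap_bottle: white plastic bottle with a red screw cap, 70 g, lying on the mat roughly parallel to the yellow line, 80 to 115 mm to one side of it (either side). Its body is 45 mm in diameter and 70 mm long, the cap 33 mm in diameter, 85 mm overall; it rests on the body alone. Origin at the centre of its base, on its axis; z runs along the bottle to the cap, which points away from the robot. At the start its own x axis points straight down.
- bottle_mid (a point): point on the bottle's axis at the middle of its 70 mm body (35 mm from the base), 22.4 mm above the mat when it lies there; turns with the bottle
- amber_bottle: small brown bottle with a white cap, 30 mm in diameter, 62 mm tall, standing on the mat on the other side of the line; origin at the centre of its underside. To be left alone.
- timer: white kitchen-style timer, 62 x 66 x 17 mm, lying on the bench left of the mat; origin at the centre of its underside. To be left alone.
- petri_dish: round clear dish with red medium, 62 mm in diameter, 14 mm tall, on the bench right of the mat; origin at the centre of its underside. To be left alone.
Not all that is in view belongs to the job. What is shaped like the red_cap_bottle but green is not meant.

How it is judged:
On the way:
1. the bottle has been rolled half over (not slid): the side that lay on the mat faces up, the bottle still lying on the mat (angle between red_cap_bottle's own x axis and vertical below 0.6 rad and height (world z) of bottle_mid below 0.034 m).
At the end, for the whole second after the job is handed in: The bottle lies still on the mat with the middle of its body within 10 mm of the yellow line's centre (and within 60 mm of the line's middle along it), its axis within 0.2 rad of the line; the amber bottle, timer and petri dish are within 15 mm of where they stood, the amber bottle upright (y of bottle_mid in the frame of mat_line between -0.01 and 0.01 m and x of bottle_mid in the frame of mat_line between -0.06 and 0.06 m and z of bottle_mid in the frame of mat_line between 0.018 and 0.026 m and angle between the z axis of red_cap_bottle and the x axis of mat_line, either way round below 0.2 rad and linear speed of red_cap_bottle below 0.01 m/s and angular speed of red_cap_bottle below 0.3 rad/s and distance of each of amber_bottle, timer, petri_dish from where it was at the start of the episode below 0.015 m and angle between amber_bottle's own z axis and vertical below 0.2 rad); the robot touches nothing.
It fails at once if the bottle is lifted off the mat (its middle more than 12 mm above where it lay) or rolls off it (height (world z) of bottle_mid above 0.038 m or height (world z) of bottle_mid below 0.018 m).
It fails at once if the bottle is tipped up from lying (more than 0.35 rad) (angle between red_cap_bottle's own z axis and vertical below 1.22 rad or angle between red_cap_bottle's own z axis and vertical above 1.92 rad).
It fails at once if the bottle is pushed or pinched with the fingertips below its middle height (contact force between the fingers and red_cap_bottle above 0.3 N and height (world z) of the grasp point below 0.045 m).
It fails at once if the amber bottle, the timer or the petri dish is disturbed (moved more than 15 mm or tipped) (distance of any of amber_bottle, timer, petri_dish from where it was at the start of the episode above 0.015 m or angle between amber_bottle's own z axis and vertical above 0.2 rad).
It also fails if it takes over 58 s, if anything falls off the work surface, if the arm or the gripper's body presses on something with over 40 N, if the wrist force passes 120 N, or if a joint passes its speed limit or range.

## Working session

There is one attempt and no reset: what is moved stays moved. The work goes in short steps, Python scripts to look and compute and a shell command to move; the robot and the scene stay as the last step left them, time stands still between calls to the robot, and variables do not carry over. Pictures are saved under pics/ and viewed, at most 10 in all, crops included, and the job is handed in when it is done.

```bash
mkdir -p pics; cat > h.py <<'E'
import numpy as np, cv2
from scipy.spatial.transform import Rotation as R
from plant import get_state, viewer, ctrl
def ray(cam,u,v):
    p=viewer.camera_params(cam); f=210/np.tan(np.radians(p["fov_y"])/2); k=p["k1"]
    d=np.array([(u-p["cx"])/f,(v-p["cy"])/f]); s=d.copy()
    for _ in range(30): s=d/(1+k*(s@s))
    return np.array(p["xyz"]), R.from_quat(p["attitude"]).apply([s[0],-s[1],-1])
def at(cam,u,v,z):
    o,d=ray(cam,u,v); return (o+d*(z-o[2])/d[2])
E
python3 - <<'E'
from h import *
for c in ("top","side"):
    print(c,viewer.camera_params(c)); cv2.imwrite(f"pics/{c}0.png",viewer.read_camera(c))
    for n,z in (("mat_line",.004),("bottle_mid",.0264),("red_cap_bottle",.0264),("amber_bottle",.004),("timer",0),("petri_dish",0)):
        for r in viewer.pinpoint(c,n): 
            u,v=r["xy"][0]*560,r["xy"][1]*420; print(n,round(r["confidence"],2),round(u),round(v),at(c,u,v,z).round(3))
s=get_state(); print(s["time"],s["eef_pos"],R.from_quat(s["tcp_rot"]).as_matrix().round(3),ctrl.pinch_z)
E
```

```text
top {'fov_y': 56.608783525392894, 'cx': 272.4812719388617, 'cy': 208.6591358422656, 'k1': -0.10984689745125759, 'xyz': array([0.32972496, 0.01352267, 1.02638821]), 'attitude': array([ 0.06254644, -0.055071  , -0.70074042,  0.70853228])}
mat_line 0.9 295 186 [ 0.565 -0.035  0.004]
bottle_mid 0.94 337 187 [ 0.558 -0.143  0.026]
bottle_mid 0.75 341 254 [ 0.382 -0.152  0.026]
bottle_mid 0.73 296 187 [ 0.555 -0.036  0.026]
bottle_mid 0.68 286 265 [ 0.352 -0.01   0.026]
red_cap_bottle 0.91 276 271 [0.337 0.014 0.026]
red_cap_bottle 0.79 333 192 [ 0.543 -0.133  0.026]
red_cap_bottle 0.57 355 263 [ 0.359 -0.186  0.026]
red_cap_bottle 0.34 157 174 [0.588 0.334 0.026]
amber_bottle 0.56 257 194 [0.54  0.066 0.004]
timer 0.89 163 174 [0.596 0.328 0.   ]
petri_dish 0.6 411 192 [ 0.551 -0.35   0.   ]
side {'fov_y': 47.61136528515212, 'cx': 275.52466802519126, 'cy': 207.14739145926677, 'k1': 0.0025128277016968755, 'xyz': array([0.26173291, 0.77680943, 0.80376303]), 'attitude': array([-0.05459959,  0.39926136,  0.90686003, -0.12334556])}
mat_line 0.76 247 213 [ 0.559 -0.026  0.004]
bottle_mid 0.92 261 175 [ 0.56  -0.152  0.026]
bottle_mid 0.74 331 187 [ 0.374 -0.151  0.026]
red_cap_bottle 0.93 331 242 [0.338 0.037 0.026]
red_cap_bottle 0.58 273 177 [ 0.527 -0.151  0.026]
red_cap_bottle 0.57 338 180 [ 0.363 -0.184  0.026]
amber_bottle 0.55 239 241 [0.546 0.068 0.004]
amber_bottle 0.5 255 174 [ 0.584 -0.18   0.004]
timer 0.97 169 335 [0.597 0.338 0.   ]
petri_dish 0.69 285 142 [ 0.546 -0.348  0.   ]
petri_dish 0.69 241 242 [0.542 0.067 0.   ]
0.7 [ 0.28559733 -0.61160385  0.23137175] [[ 0.906  0.423  0.   ]
 [ 0.423 -0.906 -0.   ]
 [-0.     0.    -1.   ]] 0.0187
```

View pics/top0.png

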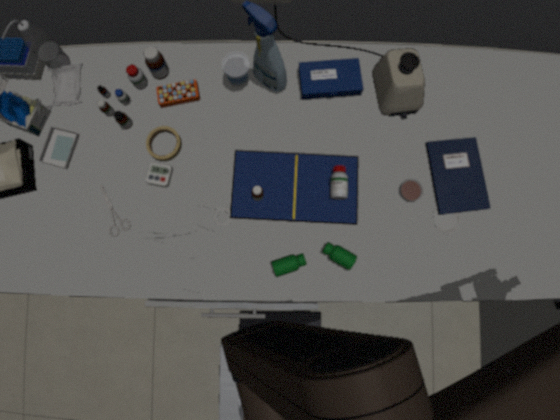

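```bash
python3 - <<'E'
import cv2
i=cv2.imread("pics/top0.png")[140:300,210:410]
cv2.imwrite("pics/crop.png",cv2.resize(i,None,fx=3.7,fy=3.7,interpolation=cv2.INTER_CUBIC))
E
```

```text
(no output)
```

View pics/crop.png

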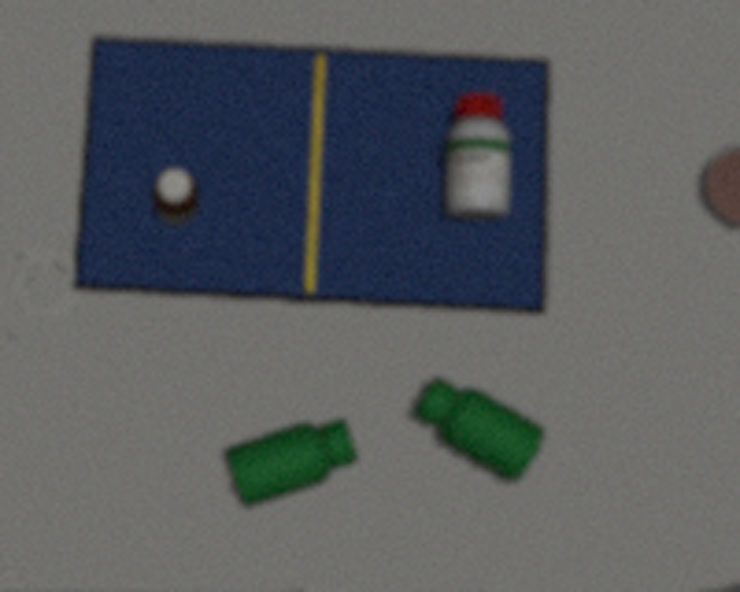

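The white bottle with the red cap lies at top-image (339,183), on the mat right of the line. The two green look-alikes, off the mat at (288,264) and (341,256), don't fit the description. The amber bottle is at (257,190), the petri dish at (411,190) and the timer at (160,174).

Next I'll measure the line and the bottle.

```bash
cat >> h.py <<'E'
def line(cam):
    i=viewer.read_camera(cam); b,g,r=[i[...,k].astype(int) for k in range(3)]
    m=(r>b+25)&(g>b+10)
    v,u=np.nonzero(m); P=np.array([at(cam,*q,.004) for q in zip(u,v)])
    P=P[np.abs(P[:,:2]-[.56,-.033]).max(1)<.11]; P=P[(abs(P[:,1]+.033)<.03)]
    return P[:,:2]
def bottle(cam,near):
    for c in viewer.outline_of(cam,"red_cap_bottle"):
        m=c["mask"]; v,u=np.nonzero(m); p=at(cam,u.mean(),v.mean(),.0264)
        if np.hypot(*(p[:2]-near))<.06:
            P=np.array([at(cam,*q,.0264) for q in zip(u,v)])[:,:2]; c0=P.mean(0)
            a=np.linalg.svd(P-c0,full_matrices=False)[2][0]; a*=np.sign(a[0]); t=(P-c0)@a
            w=(P-c0)@np.array([-a[1],a[0]])
            lo=np.percentile(t,1);print(cam,round(c["confidence"],2),"cen",c0.round(4),"yawdeg",np.degrees(np.arctan2(a[1],a[0])).round(1),"len",np.ptp(t).round(3),"wid",np.ptp(w).round(3),"mid",(c0+a*(lo+.035)).round(4))
E
python3 - <<'E'
from h import *
for c in ("top","side"):
    P=line(c); c0=P.mean(0); a=np.linalg.svd(P-c0,full_matrices=False)[2][0]; a*=np.sign(a[0])
    print(c,len(P),c0.round(4),np.degrees(np.arctan2(a[1],a[0])),np.ptp(P,axis=0))
    bottle(c,[.56,-.148])
E
```

```text
top 181 [ 0.5625 -0.0337] -2.453767534283292 [0.17358742 0.01315809]
top 0.85 cen [ 0.5699 -0.1493] yawdeg -1.6 len 0.09 wid 0.043 mid [ 0.5627 -0.1491]Traceback (most recent call last):
  File "<stdin>", line 3, in <module>
  File "h.py", line 14, in line
    v,u=np.nonzero(m); P=np.array([at(cam,*q,.004) for q in zip(u,v)])
                                   ~~^^^^^^^^^^^^^
  File "h.py", line 10, in at
    o,d=ray(cam,u,v); return (o+d*(z-o[2])/d[2])
        ~~~^^^^^^^^^
  File "h.py", line 5, in ray
    p=viewer.camera_params(cam); f=210/np.tan(np.radians(p["fov_y"])/2); k=p["k1"]
ValueError: time passes only in moves, steps and waits
```

```bash
sed -i 's/^def ray/import functools\n@functools.cache\ndef par(cam): return viewer.camera_params(cam)\ndef ray/; s/p=viewer.camera_params(cam); f/p=par(cam); f/' h.py
cat >> h.py <<'E'
def rel(target):
    s=get_state(); M=R.from_quat(s["tcp_rot"]).as_matrix(); p=np.array(s["eef_pos"])
    print("t",s["time"],"tcp",p.round(4),"heading",np.degrees(np.arctan2(M[1,0],M[0,0])).round(1),"F",np.round(s["contact_force"],1),"toolshift",(M.T@(np.array(target)-p)).round(4))
E
python3 -m handwheel '[[[0.035,0,0,0,-6.94],[0.035,0,0,0,-6.94],[0.035,0,0,0,-6.94],[0.035,0,0,0,-6.94],[0.035,0,0,0,-6.94],[0.035,0,0,0,-6.94],[0.035,0,0,0,-6.94],[0.035,0,0,0,-6.94],[0.035,0,0,0,-6.94],[0.035,0,0,0,0]]]'
python3 - <<'E'
from h import *
rel([.561,-.155,.10])
P=line("side"); c0=P.mean(0); a=np.linalg.svd(P-c0,full_matrices=False)[2][0]; a*=np.sign(a[0])
print(len(P),c0.round(4),np.degrees(np.arctan2(a[1],a[0])),np.ptp(P,axis=0))
bottle("side",[.56,-.148])
E
```

```text
time: 1.68
eef_pos: [0.2856, -0.6116, 0.2313]
tcp_rot: [0.722, 0.692, 0.0, -0.0]
contact_force: [0.6, -0.7, 0.3]
opening: 0.41
finger_force: 0.0
t 1.6833 tcp [ 0.2856 -0.6116  0.2313] heading 87.6 F [ 0.6 -0.7  0.3] toolshift [0.4677 0.2561 0.1314]
161 [ 0.5627 -0.0333] -2.4896418169723913 [0.17408153 0.01502355]
side 0.61 cen [ 0.567  -0.1471] yawdeg -15.0 len 0.103 wid 0.069 mid [ 0.5546 -0.1438]
```

```bash
python3 -m handwheel '[[[0.035,0.034,0.021,0.004,0],[0.035,0.034,0.021,0.004,0],[0.035,0.034,0.021,0.004,0],[0.035,0.034,0.021,0.004,0],[0.035,0.034,0.021,0.004,0],[0.035,0.034,0.021,0.004,0],[0.035,0.034,0.021,0.004,0],[0.035,0.034,0.021,0.004,0],[0.035,0.034,0.021,0.004,0],[0.035,0.034,0.021,0.004,0],[0.035,0.034,0.021,0.004,0],[0.035,0.034,0.021,0.004,0]]]' >/dev/null
python3 -m handwheel '[[[0.035,0.03,0.002,0.02,0],[0.035,0.03,0.002,0.02,0],[0.035,0,0,0.02,0],[0.035,0,0,0.02,0],[0.035,0,0,0,0],[0.035,0,0,0,0]]]'
python3 - <<'E'
from h import *
rel([.561,-.157,.06])
for c in ("top","side"):
    i=viewer.read_camera(c)
    if c=="top": i=i[110:260,200:400]
    else: i=i[90:290,160:360]
    cv2.imwrite(f"pics/{c}1.png",cv2.resize(i,None,fx=3,fy=3,interpolation=cv2.INTER_CUBIC))
E
```

```text
time: 3.28
eef_pos: [0.5611, -0.1548, 0.1024]
tcp_rot: [0.723, 0.691, -0.001, -0.001]
contact_force: [0.2, -0.1, -0.5]
opening: 0.411
finger_force: 0.0
t 3.2833 tcp [ 0.5611 -0.1548  0.1024] heading 87.4 F [ 0.2 -0.1 -0.5] toolshift [-0.0022  0.0001  0.0424]
```

View pics/side1.png

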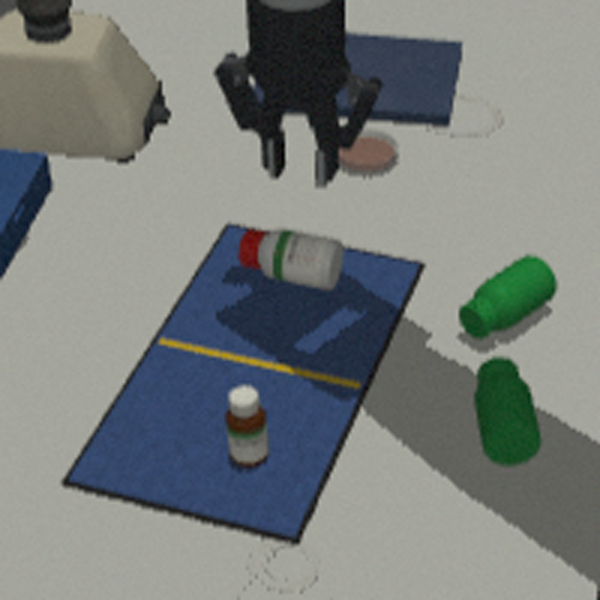

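The side view shows the gripper above and behind the bottle (about (290,260) in the crop), with both tips lined up along its axis. The line and the amber bottle at (246,430) are clear, so I'll descend and feel for contact.

```bash
python3 -m handwheel '[[[0.035,-0.003,0,0.015,0],[0.035,0,0,0.015,0],[0.035,0,0,0.015,0],[0.035,0,0,0.004,0],[0.035,0,0,0.002,0],[0.035,0,0,0,0]]]'; python3 -m handwheel '[[[0.035,0,0,0.002,0],[0.035,0,0,0,0]]]'; python3 -m handwheel '[[[0.035,0,0,0.002,0],[0.035,0,0,0,0]]]'
```

```text
time: 3.88
eef_pos: [0.5623, -0.1589, 0.0533]
tcp_rot: [0.723, 0.691, 0.0, 0.001]
contact_force: [-0.5, 0.9, -0.3]
opening: 0.414
finger_force: 0.0
time: 4.05
eef_pos: [0.5625, -0.1587, 0.0514]
tcp_rot: [0.723, 0.691, 0.0, 0.001]
contact_force: [-0.3, -0.2, 0.5]
opening: 0.412
finger_force: 0.0
time: 4.22
eef_pos: [0.5619, -0.1583, 0.0486]
tcp_rot: [0.722, 0.691, 0.0, 0.0]
contact_force: [-0.1, 0.4, 0.1]
opening: 0.41
finger_force: 0.0
```

```bash
for k in 1; do python3 -m handwheel '[[[0.035,0,0,0.002,0],[0.035,0,0,0,0]]]'; done|grep -E "eef|contact"; python3 -m handwheel '[[[0.035,0,0,0.0015,0],[0.035,0,0,0,0]]]'|grep -E "eef|contact"; python3 -m handwheel '[[[0.035,0,0,0.001,0],[0.035,0,0,0,0]]]'|grep -E "eef|contact"
```

```text
eef_pos: [0.5622, -0.1588, 0.0473]
contact_force: [-1.0, 0.2, 2.4]
eef_pos: [0.5623, -0.1593, 0.047]
contact_force: [-3.5, -1.3, 8.9]
eef_pos: [0.5624, -0.1597, 0.0468]
contact_force: [-5.5, -1.7, 13.0]
```

```bash
python3 -m handwheel '[[[0.035,0.003,0,0,0],[0.035,0.006,0,0,0],[0.035,0.007,0,0,0],[0.035,0.007,0,0,0],[0.035,0.007,0,0,0],[0.035,0.006,0,0,0],[0.035,0.004,0,0,0],[0.035,0,0,0,0]]]'
python3 - <<'E'
from h import *
rel([.562,-.14,.06]); bottle("top",[.56,-.13])
c="side";i=viewer.read_camera(c)[90:290,160:360];cv2.imwrite(f"pics/{c}2.png",cv2.resize(i,None,fx=3,fy=3,interpolation=cv2.INTER_CUBIC))
E
```

```text
time: 5.38
eef_pos: [0.5639, -0.1183, 0.0475]
tcp_rot: [0.722, 0.692, -0.001, -0.0]
contact_force: [-8.7, 1.1, 18.1]
opening: 0.41
finger_force: 9.0
t 5.3833 tcp [ 0.5639 -0.1183  0.0475] heading 87.6 F [-8.7  1.1 18.1] toolshift [-0.0218 -0.001  -0.0125]
```

View pics/side2.png

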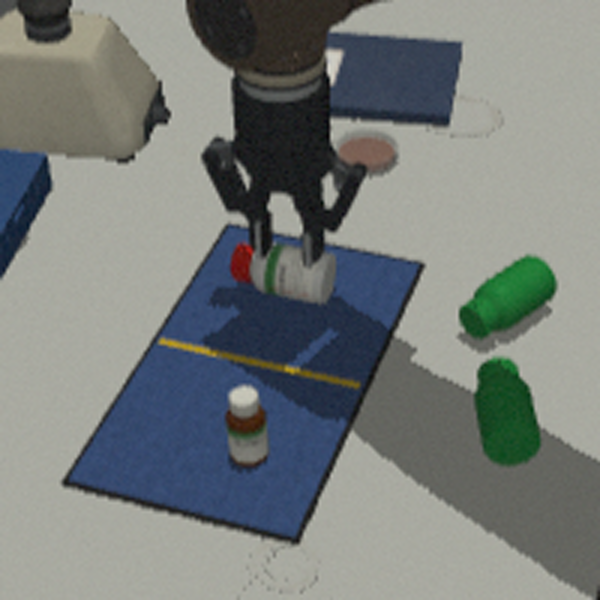

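The side view shows both tips on top of the bottle, which has moved about 20 mm and is still parallel to the line. I'll repeat the stroke.

```bash
python3 -m handwheel '[[[0.035,0,0,-0.014,0],[0.035,-0.021,0.002,0,0],[0.035,0,0,0.008,0],[0.035,0,0,0.006,0],[0.035,0.002,0,0,0],[0.035,0.006,0,0,0],[0.035,0.007,0,0,0],[0.035,0.008,0,0,0],[0.035,0.008,0,0,0],[0.035,0.006,0,0,0],[0.035,0.004,0,0,0],[0.035,0,0,0,0]]]'
python3 -m handwheel '[[[0.035,0,0,-0.014,0],[0.035,-0.021,0,-0.02,0],[0.035,0,0,0,0]]]' | grep eef
python3 - <<'E'
from h import *
rel([.562,-.12,.06]); bottle("top",[.56,-.11]); bottle("side",[.56,-.11])
c="side";i=viewer.read_camera(c)[90:290,160:360];cv2.imwrite(f"pics/{c}3.png",cv2.resize(i,None,fx=3,fy=3,interpolation=cv2.INTER_CUBIC))
E
```

```text
time: 6.48
eef_pos: [0.5674, -0.0979, 0.0475]
tcp_rot: [0.722, 0.692, -0.0, 0.0]
contact_force: [-8.2, 0.7, 20.7]
opening: 0.412
finger_force: 10.6
eef_pos: [0.5673, -0.1212, 0.0805]
t 6.7333 tcp [ 0.5673 -0.1212  0.0805] heading 87.5 F [ 0.6 -0.2  0.5] toolshift [ 0.001  -0.0055  0.0205]
side 0.85 cen [ 0.5673 -0.124 ] yawdeg -11.8 len 0.103 wid 0.067 mid [ 0.5566 -0.1217]
```

View pics/side3.png

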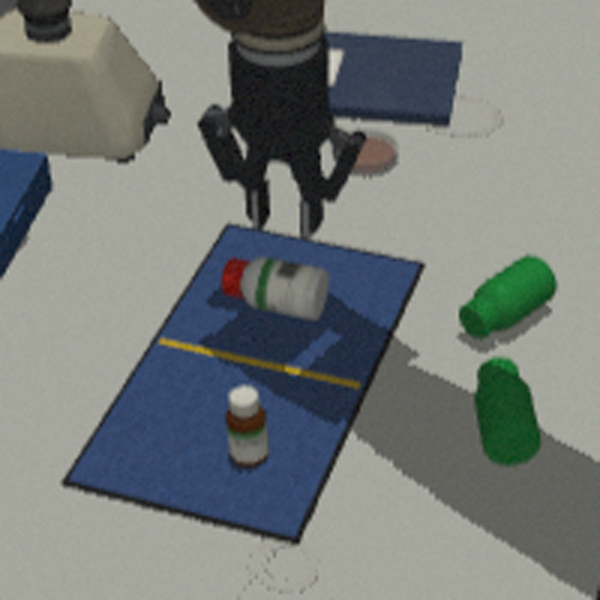

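```bash
python3 - <<'E'
from h import *
for c in("side","top"):
  viewer.read_camera(c)
  for n in("bottle_mid","red_cap_bottle"):
    for r in viewer.pinpoint(c,n):
        u,v=r["xy"][0]*560,r["xy"][1]*420; print(c,n,round(r["confidence"],2),round(u),round(v),at(c,u,v,.0264).round(3))
for n,(u,v) in dict(first=(290/3+160,260/3+90),now=(275/3+160,288/3+90)).items(): print(n,at("side",u,v,.030).round(3))
E
```

```text
side bottle_mid 0.94 328 228 [ 0.354 -0.006  0.026]
side bottle_mid 0.82 253 185 [ 0.568 -0.108  0.026]
side bottle_mid 0.71 330 187 [ 0.376 -0.149  0.026]
side red_cap_bottle 0.93 339 182 [ 0.356 -0.176  0.026]
side red_cap_bottle 0.64 329 241 [0.344 0.034 0.026]
side red_cap_bottle 0.62 268 188 [ 0.526 -0.105  0.026]
top bottle_mid 0.53 410 193 [ 0.543 -0.339  0.026]
first [ 0.566 -0.137  0.03 ]
now [ 0.567 -0.098  0.03 ]
```

The pinpoint puts the bottle at y≈-0.108, 40 mm on from the start, as rolling predicts. About 74 mm remains, so I'll do two more strokes.

```bash
python3 -m handwheel '[[[0.035,0.003,0.002,0.018,0],[0.035,0,0,0.01,0],[0.035,0,0,0.006,0],[0.035,0.002,0,0,0],[0.035,0.006,0,0,0],[0.035,0.007,0,0,0],[0.035,0.008,0,0,0],[0.035,0.008,0,0,0],[0.035,0.006,0,0,0],[0.035,0.004,0,0,0],[0.035,0,0,0,0]]]' | grep -E "eef|contact"
python3 -m handwheel '[[[0.035,0,0,-0.014,0],[0.035,-0.021,0,0,0],[0.035,0,0,0.008,0],[0.035,0,0,0.006,0],[0.035,0.002,0,0,0],[0.035,0.006,0,0,0],[0.035,0.007,0,0,0],[0.035,0.008,0,0,0],[0.035,0.008,0,0,0],[0.035,0.006,0,0,0],[0.035,0.004,0,0,0],[0.035,0,0,0,0]]]' | grep -E "eef|contact"
python3 -m handwheel '[[[0.035,0,0,-0.014,0],[0.035,-0.021,0,-0.02,0],[0.035,0,0,0,0]]]' | grep eef
python3 - <<'E'
from h import *
i=viewer.read_camera("side")
for n in("bottle_mid","red_cap_bottle"):
    for r in viewer.pinpoint("side",n):
        u,v=r["xy"][0]*560,r["xy"][1]*420; print(n,round(r["confidence"],2),round(u),round(v),at("side",u,v,.0264).round(3))
cv2.imwrite("pics/side4.png",cv2.resize(i[90:290,160:360],None,fx=3,fy=3,interpolation=cv2.INTER_CUBIC))
E
```

```text
eef_pos: [0.5692, -0.0751, 0.0474]
contact_force: [-8.7, 1.8, 20.5]
eef_pos: [0.571, -0.0548, 0.0474]
contact_force: [-7.3, 0.9, 22.0]
eef_pos: [0.571, -0.0782, 0.0802]
bottle_mid 0.85 330 188 [ 0.376 -0.147  0.026]
bottle_mid 0.64 331 228 [ 0.347 -0.008  0.026]
red_cap_bottle 0.79 338 180 [ 0.361 -0.184  0.026]
red_cap_bottle 0.56 328 240 [0.346 0.031 0.026]
red_cap_bottle 0.55 261 198 [ 0.533 -0.064  0.026]
```

View pics/side4.png

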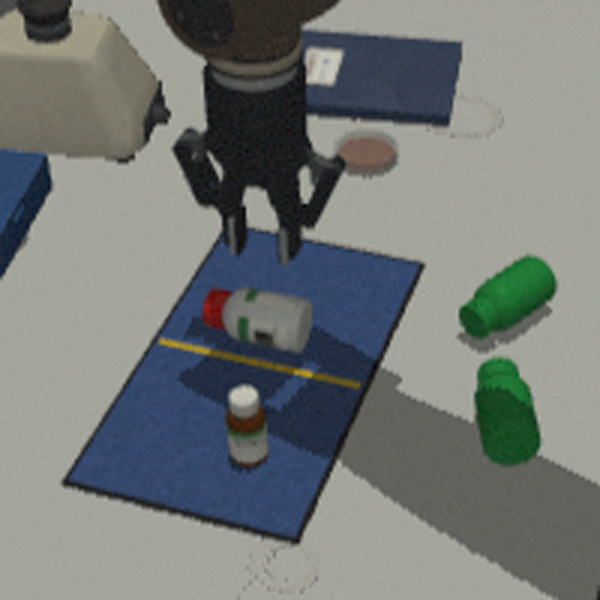

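The side view shows the bottle at crop (265,320), parallel to the line and about 32 mm short of it. The amber bottle is untouched. I'll do one full stroke, then measure from both cameras with the gripper withdrawn.

```bash
python3 -m handwheel '[[[0.035,0.003,0.002,0.018,0],[0.035,0,0,0.01,0],[0.035,0,0,0.006,0],[0.035,0.002,0,0,0],[0.035,0.006,0,0,0],[0.035,0.007,0,0,0],[0.035,0.008,0,0,0],[0.035,0.008,0,0,0],[0.035,0.006,0,0,0],[0.035,0.003,0,0,0],[0.035,0,0,0,0]]]' | grep -E "eef|contact"
python3 -m handwheel '[[[0.035,0,0,-0.02,0],[0.035,-0.02,0,-0.03,0],[0.035,-0.04,0,0,0],[0.035,-0.04,0,0,0],[0.035,-0.04,0,0,0],[0.035,0,0,0,0]]]' | grep eef
cat >> h.py <<'E'
def white():
    i=viewer.read_camera("top"); h=cv2.cvtColor(i,cv2.COLOR_BGR2HSV)
    u0,v0=300,185
    m=((h[...,1]<70)&(h[...,2]>70)).astype(np.uint8); n,l,s,c=cv2.connectedComponentsWithStats(m)
    for k in range(1,n):
        if 150<s[k,4]<1500 and abs(c[k][0]-305)<45 and abs(c[k][1]-185)<30:
            v,u=np.nonzero(l==k); P=np.array([at("top",*q,.0264) for q in zip(u,v)])[:,:2]; print("white",s[k],P.mean(0).round(4),np.ptp(P,axis=0).round(3))
    return i
E
python3 - <<'E'
from h import *
rel([.57,-.05,.06])
i=white(); bottle("top",[.565,-.045])
for c in("top","side"):
  if c=="side": viewer.read_camera(c)
  for n in("bottle_mid","red_cap_bottle"):
    for r in viewer.pinpoint(c,n):
        u,v=r["xy"][0]*560,r["xy"][1]*420; p=at(c,u,v,.0264)
        if abs(p[1]+.045)<.03 and p[0]>.45: print(c,n,round(r["confidence"],2),p.round(4))
cv2.imwrite("pics/top5.png",cv2.resize(i[110:260,200:400],None,fx=3.5,fy=3.5,interpolation=cv2.INTER_CUBIC))
E
```

```text
eef_pos: [0.5722, -0.0322, 0.0471]
contact_force: [-12.5, 3.1, 27.5]
eef_pos: [0.5662, -0.1788, 0.0926]
t 10.9167 tcp [ 0.5662 -0.1788  0.0926] heading 87.2 F [0.2 0.7 0.7] toolshift [ 0.1289 -0.0024  0.0324]
white [291 170  18  26 385] [ 0.5665 -0.0444] [0.068 0.045]
top 0.96 cen [ 0.5726 -0.044 ] yawdeg -3.3 len 0.094 wid 0.045 mid [ 0.5641 -0.0435]
top bottle_mid 0.67 [ 0.5555 -0.0344  0.0264]
top red_cap_bottle 0.87 [ 0.5378 -0.0351  0.0264]
top red_cap_bottle 0.48 [ 0.5574 -0.033   0.0264]
side bottle_mid 0.72 [ 0.5644 -0.0365  0.0264]
side red_cap_bottle 0.7 [ 0.5352 -0.0461  0.0264]
```

View pics/top5.png

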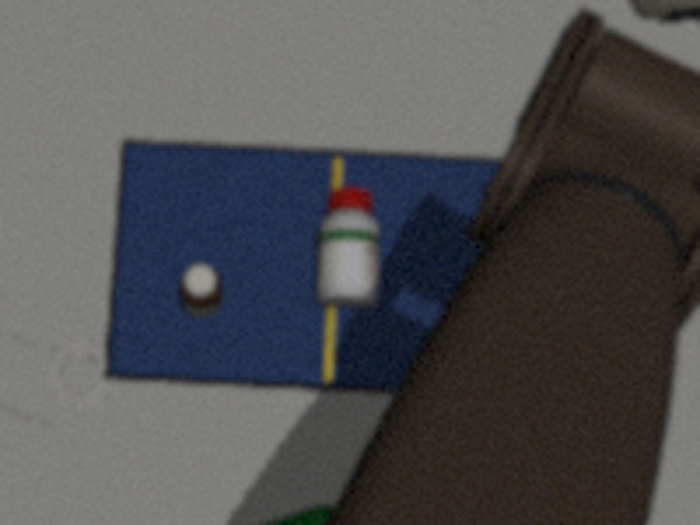

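The top view shows the bottle at crop (347,255), parallel to the yellow line and about 10 mm to its right. One last stroke of 20 mm is needed.

```bash
python3 -m handwheel '[[[0.035,0.033,-0.001,0,0],[0.035,0.033,0,0,0],[0.035,0.033,0,0,0],[0.035,0.031,0,0,0],[0.035,0,0,0.02,0],[0.035,0,0,0.015,0],[0.035,0,0,0.005,0],[0.035,0,0,0,0]]]' | grep -E "eef|contact"
python3 -m handwheel '[[[0.035,0,0,0.004,0],[0.035,0,0,0.004,0],[0.035,0,0,0.001,0],[0.035,0.002,0,0,0],[0.035,0.004,0,0,0],[0.035,0.005,0,0,0],[0.035,0.005,0,0,0],[0.035,0.003,0,0,0],[0.035,0.001,0,0,0],[0.035,0,0,0,0],[0.035,0,0,0,0]]]' | grep -E "eef|contact"
python3 -m handwheel '[[[0.035,0,0,-0.02,0],[0.035,-0.02,0,-0.03,0],[0.035,-0.04,0,-0.01,0],[0.035,-0.04,0,0,0],[0.035,-0.04,0,0,0],[0.035,0,0,0,0],[0.035,0,0,0,0]]]' | grep -E "time|eef"
python3 - <<'E'
from h import *
i=white(); bottle("top",[.565,-.035])
cv2.imwrite("pics/top6.png",cv2.resize(i[110:260,200:400],None,fx=3.5,fy=3.5,interpolation=cv2.INTER_CUBIC))
E
```

```text
eef_pos: [0.5702, -0.0422, 0.052]
contact_force: [1.0, -0.4, -0.5]
eef_pos: [0.5737, -0.0241, 0.0476]
contact_force: [-4.3, 0.4, 9.6]
time: 13.43
eef_pos: [0.5667, -0.1661, 0.1058]
white [287 177  18  19 278] [ 0.5585 -0.0341] [0.049 0.045]
top 0.56 cen [ 0.5736 -0.035 ] yawdeg -1.2 len 0.09 wid 0.045 mid [ 0.567  -0.0348]
```

View pics/top6.png

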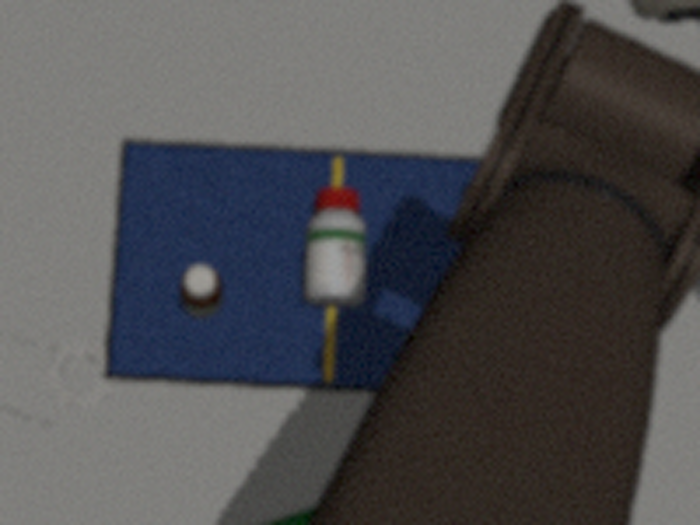

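The bottle now lies centred on the yellow line at crop (335,250), within about 1 mm and parallel to it. The amber bottle is unmoved and the gripper is clear, so I'm handing in.

```bash
python3 -c "
from plant import sign_off; print(sign_off())"
```

```text
the job is handed in; nothing more can be done
None
```

I rolled the bottle onto the yellow line in six fingertip strokes along its top; by the last top-camera measurement it lies about 1 mm from the line's centre and parallel to it, the amber bottle looked unmoved in that picture (I did not re-measure the timer or petri dish), and I handed the job in at about 13.5 s, with no verdict returned.

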